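Clamp a flanged tube in the tilted welding fixture

TASK

Take the flanged steel tube from the level saddle and lay it in the two V-blocks of the tilted fixture, flange end downhill with the flange up against the end stop; set it down, do not drop it. Let go of it, then push the toggle clamp's handle up and over past its over-center point until it stays locked and the rubber-tipped spindle holds the tube down. Do not disturb the other things on the table.

Things in the scene. Friction and masses are not known exactly. Their poses are not given: they have to be found in the camera images.
- tube: loose bright steel tube, 34 mm diameter, 150 mm long, plus a round flange 60 mm diameter, 8 mm thick on one end; about 0.45 kg. Origin: middle of the 150 mm tube, on its axis; x runs along the axis away from the flange (flange at x = -75 to -83 mm). Starts level in the saddle, axis 53 mm above the table, flange towards the robot
- saddle: fixed plywood board, 150 x 80 x 8 mm, with two dark V-blocks (20 mm long, 57 mm wide, 39 mm tall, centred at x = -48 and 48 mm) that carry the tube at the start, free for 76 mm between them; board 45 mm below the tube's axis. Origin under its centre, x along the tube
- plate: steel plate of the fixed fixture, 210 x 265 x 12 mm, tilted 25 degrees to face up and towards the robot. Origin on its top face, below the middle of the tube's place; x points uphill, z is the normal, y points to the clamp. Two V-blocks as on the saddle (at x = -48 and 48 mm, y = 0) carry the tube along x, axis 45 mm above the plate; the tube stays or slides wherever it is laid along them
- stop (a point): middle of the uphill face of the end stop at the plate's low end: dark upright block 50 mm wide (y), 60 mm tall, 12 mm thick; this point is at plate x = -83, y = 0, z = 45 mm, where the tube's axis meets it. With its flange against it the tube's middle is at plate x = 0
- clamp_pivot (a point): axis of the toggle clamp's handle (along plate x), at plate x = 0, y = 161, z = 34 mm. The clamp's bracket stands at plate y = 98 to 188 mm, 90 mm tall; when open its arm stands up nearly along the normal (top at z = 215 mm) with the spindle jutting towards the tube, all at plate y over 65 mm, leaving the V-blocks free
- handle_tip (a point): on the handle, 110 mm from the pivot; the black grip is a round bar, 22 mm diameter, whose round end reaches 11 mm past this point. Open, the handle leans 65 degrees from the plate's normal towards plate +y; locked, it stands 13.5 degrees past the normal towards the tube. Push its end towards the tube (plate -y) from the outer side
- handle (a joint): angle of the clamp handle, rad: 0 open (start), dead centre 1.28, 1.37 locked against its stop. Swings almost freely to 1.03; then, with the tube in place, resists with up to about 6 N at its end, springs back to 1.03 if let go before dead centre, past it snaps to the stop and stays. It swings the clamp arm down over the tube's middle
- spindle (a joint): how far the spindle (rubber foot of 20 mm diameter at the end of the clamp arm) is pushed back against its spring, m: 0 free, about 0.004 at dead centre on a seated tube, about 0.0025 when locked on it; 2500 N/m
- bottle: bystander: white bottle, 70 mm diameter, 200 mm tall, origin under its centre
- wrench: bystander: steel wrench, 180 mm long, lying flat on the far left of the fixture
- elbow: bystander: bent steel tube piece, 40 mm diameter, about 150 mm long, lying flat
Mind the look-alikes: they are no part of the job. What is shaped like the tube but blue or red is not meant.

How it is judged:
By the outcome, as a careful person would: the job done as asked, in the order asked, and still so for the second after the job is handed in, with the robot touching nothing.
It also fails if it takes over 59 s, if anything falls off the work surface, if the arm or the gripper's body presses on something with over 40 N, if the wrist force passes 120 N, or if a joint passes its speed limit or range.

ROBOT

A 6-joint arm with a two-finger parallel gripper is mounted at the origin on the work surface. World frame = base frame: x ahead of the robot, y to its left, z up, the work surface at z = 0. Lengths are in m, angles in rad, forces in N, time in s.
With the tool pointing down it reaches from about 0.375 to 0.975 m from the base axis. Payload 3.8 kg.
Tool frame: the origin (TCP) lies midway between the tips of the shut fingers; the grasp point (between the pads) lies 19 mm behind it; z points along the fingers, y is the line along which they close (so a half turn about z gives the same grasp; the last joint's range is limited). The gripper opens to 85 mm and grips with 20 to 120 N. Pads are 22 mm wide; open, the fingers measure 114 mm over their backs; the gripper's body (76 mm by 85 mm) begins 54 mm behind the grasp point. The pads swing forward as they close: fully open they stand 13 mm farther back than shut.
Start: joints at [1.276, 0.264, 1.604, -0, 1.274, -0.037], TCP at [0.172, 0.653, 0.231] pointing down, gripper open.
Joint ranges: [-2.63, 2.63], [-0.94, 2.18], [0.31, 2.57], [-1.31, 4.45], [0, 2.66], [-2.55, 2.55]. Speed limits (rad/s): [2.57, 2.57, 3.14, 3.14, 3.14, 3.14].

INTERFACE

Orientations are given as a rotation vector (axis times angle).
In Python, from workcell import bot, imaging gives the robot as it stands.
- The arm moves only by the tool step_arm, never from a script. Its argument "series" is a list of rows, each an object of numbers: "grip": the closure, from -1 (fully open) to 1 (shut); "x", "y", "z": the shift along the tool's x, y, z normalised to -1 to 1, where 1 is 500 mm; "ax", "ay", "az": the turn, a rotation vector about the tool's x, y, z normalised to -1 to 1, where 1 is 30 degrees. A call has 1 to 12 rows; each row is the pose to reach, as a shift and turn from the pose commanded when the call began, along the tool's axes at that moment; what a row does not reach only later rows make up. A row lasts 1/10 s, in which the tool goes at most 50 mm and 8.59 degrees, less where a joint would pass 70% of its speed; a pose out of reach is approached as far as the arm can. A call with a number of a shift or a turn outside -1 to 1 is refused whole. A call with a gripper value outside its range is refused whole. The fingers move at their own pace and stop on an object; "force" is the grip in N (left out, the last holds). Time passes only in rows, so rows that repeat a pose let the fingers close. It gives the time, the measured TCP pose, the force, the opening and the grip force at its end, in the units of the state.
- bot.read_state(): the state, without advancing time (a new reading comes with each control period).
- imaging.read_camera(name): name is "side" or "top" or "wrist"; returns a dict with "img" (480x640x3 uint8, red, green, blue), "fx", "fy", "cx", "cy" (pixels), "R" (3x3) and "t" (3): a world point X has camera coordinates R X + t. Camera axes: x right, y down, z forward; pixel columns grow to the right and rows downward; lengths in m; the calibration is good to about 2 mm. A picture is of the moment at which its call begins. There is no depth.
- bot.finish_job(): hands the job in; it is judged then, once.
The state is a dict: "time": time; "q": joint angles; "joint_vel": joint speeds; "joint_torque": joint torques, N m; "tool_pos": TCP position; "tcp_rot": TCP orientation; "wrist_force": force on the tool from outside, world axes, zero at the start; "torque": the same for the moment, N m; "width": opening from 0.0 (shut) to 1.0 (fully open); "grip_force": force on a finger pad.
Only numpy, scipy, OpenCV 4.12 (cv2) and the standard library are available. Lean on these libraries where they do the work, as an engineer would, in place of code of your own. Each camera call takes 0.05 s, during which the arm holds its last target. There are 200 camera calls.

## Working session

There is one attempt and no reset: what is moved stays moved. The work goes in short steps, Python scripts to look and compute and a tool call to move; the robot and the scene stay as the last step left them, time stands still between calls to the robot, and variables do not carry over. Pictures are saved under pics/ and viewed, at most 10 in all, crops included, and the job is handed in when it is done.

Besides the shell and the picture viewer there is one more tool, called after "Emit:" by a JSON object that holds its "method" and its "body", one argument or row to a line. step_arm: Moves the arm, as the interface text tells. Scaled input: -1 to 1 covers 500 mm each way for a shift and 30 degrees each way for a turn. Its arguments: {"type":"object","properties":{"series":{"type":"array","items":{"type":"object","properties":{"grip":{"type":"number"},"x":{"type":"number","minimum":-1,"maximum":1},"y":{"type":"number","minimum":-1,"maximum":1},"z":{"type":"number","minimum":-1,"maximum":1},"ax":{"type":"number","minimum":-1,"maximum":1},"ay":{"type":"number","minimum":-1,"maximum":1},"az":{"type":"number","minimum":-1,"maximum":1}}}},"force":{"type":"number"}},"required":["series"]}

```bash
mkdir -p pics; ls
python3 - <<'E'
from workcell import bot, imaging
import cv2,numpy as np,pickle
d={}
for n in("side","top"):
    c=imaging.read_camera(n); d[n]=c; cv2.imwrite(f"pics/{n}0.png",c["img"][:,:,::-1]); print(n,c["fx"],c["cx"],c["cy"],(-c["R"].T@c["t"]).round(3),c["R"].round(3).tolist())
pickle.dump(d,open("cams.pkl","wb"))
print(bot.read_state())
E
```

```text
pics
side 530.3355342689542 316.6892111856619 237.36438735316057 [ 0.343 -0.929  0.92 ] [[0.982, -0.186, 0.015], [-0.108, -0.634, -0.766], [0.152, 0.751, -0.643]]
top 487.5034736774275 326.7398744093062 244.14354793616388 [ 0.359 -0.013  1.52 ] [[0.01, -1.0, 0.018], [-0.994, -0.012, -0.112], [0.113, -0.017, -0.994]]
{'time': 0.1, 'q': array([ 1.27610044e+00,  2.64706113e-01,  1.60524358e+00,  4.42251446e-06,
        1.27370095e+00, -3.69078571e-02]), 'joint_vel': array([-7.01415358e-05, -4.07976553e-04, -2.47636732e-03, -1.44323014e-03,
       -1.21663154e-03,  1.77179723e-03]), 'joint_torque': array([-1.02934437e-04, -5.16711473e+01, -3.68589377e+01, -2.15726327e-04,
        6.23417756e-03,  9.92276767e-06]), 'tool_pos': array([0.17189887, 0.65205926, 0.23006414]), 'tcp_rot': array([-0.40376981, -3.11518924,  0.00318689]), 'wrist_force': array([-0.23703034,  1.29703393,  0.32244851]), 'torque': array([0.00568679, 0.00355074, 0.02182305]), 'grip_force': 0.0, 'width': 0.9944276627566135}
```

View pics/side0.png

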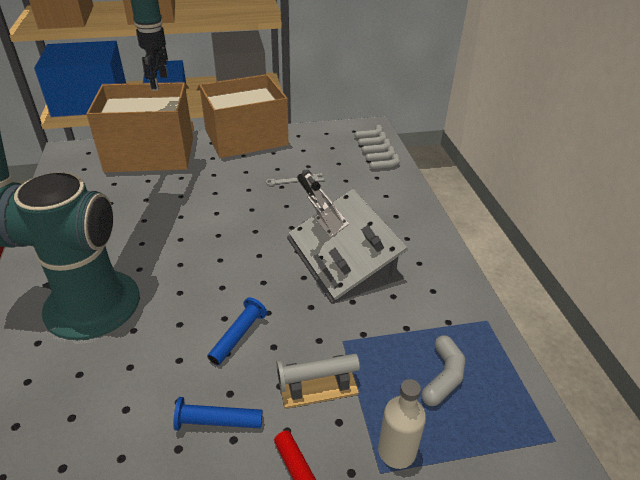

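View pics/top0.png

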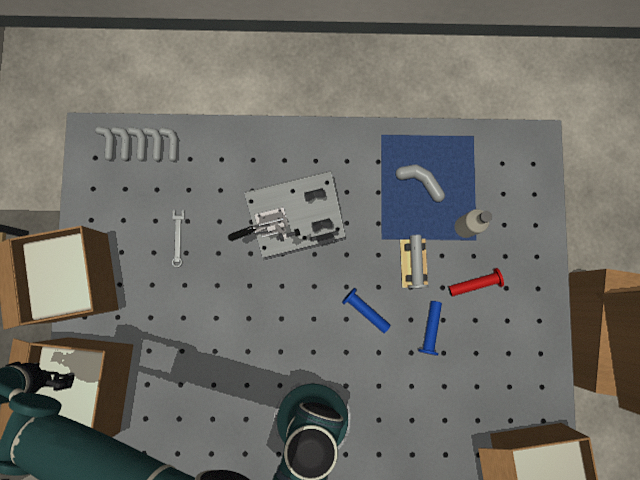

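Side: tube in the saddle at about (318,369), fixture at (345,240), handle grip at (308,181). Top: tube (417,262), fixture (297,215), handle grip (240,233). I'll zoom in for corner pixels.

Run:
```python
import cv2,pickle,numpy as np
d=pickle.load(open("cams.pkl","rb"))
def crop(n,u,v,w,h,s,out):
    im=cv2.resize(d[n]["img"][v:v+h,u:u+w,::-1],None,fx=s,fy=s,interpolation=cv2.INTER_CUBIC)
    for a in range(0,w,10):
        cv2.line(im,(a*s,0),(a*s,6),(0,255,255),1)
        if (u+a)%20==0: cv2.putText(im,str(u+a),(a*s,16),0,.35,(0,255,255),1)
    for a in range(0,h,10):
        cv2.line(im,(0,a*s),(6,a*s),(0,255,255),1)
        if (v+a)%20==0: cv2.putText(im,str(v+a),(8,a*s+4),0,.35,(0,255,255),1)
    return im
A=crop("top",220,160,130,100,6,0); cv2.imwrite("pics/tp.png",A)
B=crop("side",280,160,130,140,4,0); cv2.imwrite("pics/sp.png",B)
C=np.hstack([crop("top",390,220,50,80,7,0),crop("side",270,340,60,80,7,0)[:560]])
C=np.hstack([crop("top",390,220,50,80,6,0),crop("side",270,335,80,80,6,0)]); cv2.imwrite("pics/sad.png",C)
```

```text
(no output)
```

View pics/tp.png

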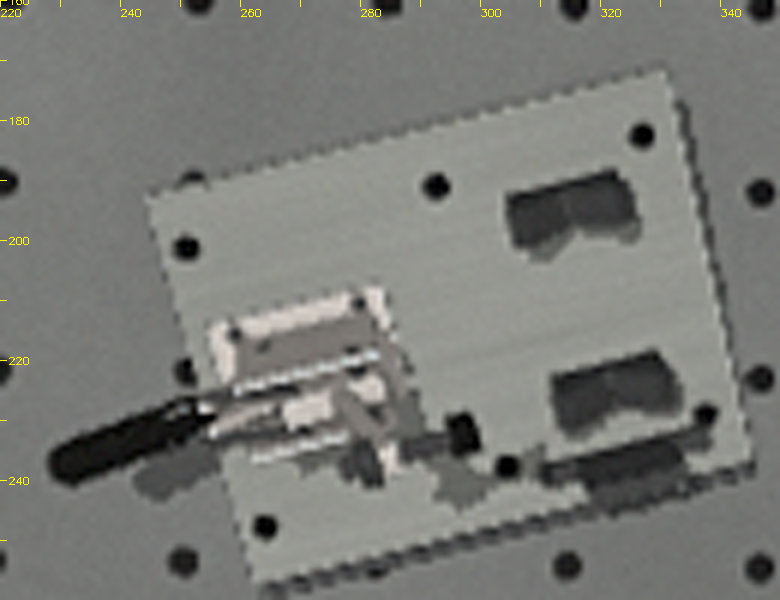

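View pics/sp.png

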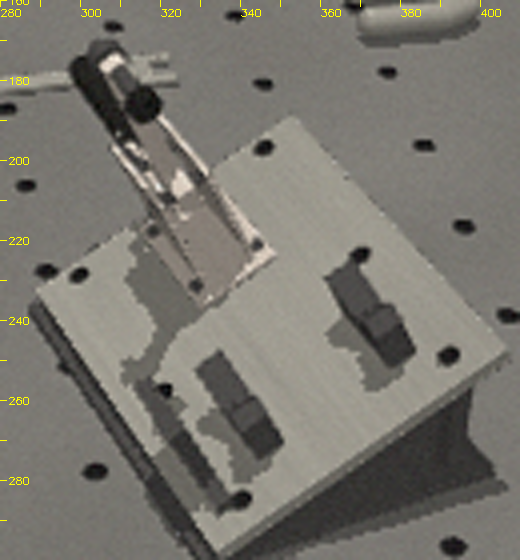

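View pics/sad.png

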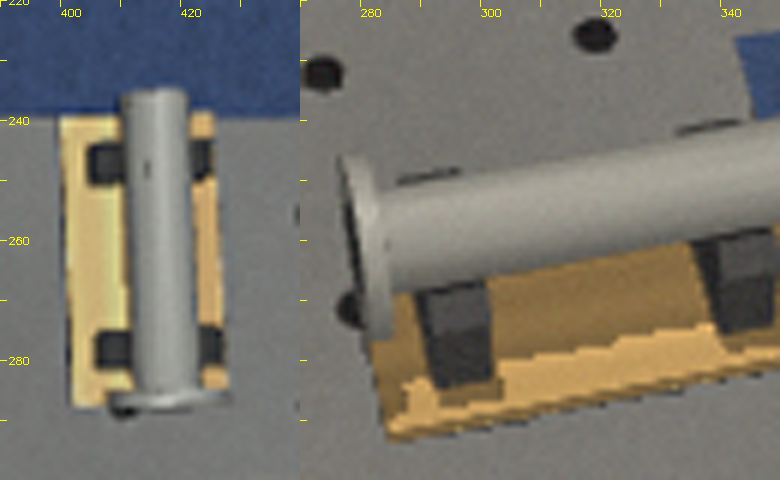

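The crops show plate top corners at top-view (244.7,193), (330.8,172), (345,236.7), (262.2,255.8). The V-block uphill top edges are centred at (313.3,190.3) and (320.5,220.6), and the grip end is at (230,237). The tube's far end is at (415.7,235.5), and its flange is at (418,286.7).

```bash
cat > fit.py <<'E'
import numpy as np,pickle,cv2
from scipy.optimize import least_squares
from scipy.spatial.transform import Rotation as Ro
d=pickle.load(open("cams.pkl","rb"))
def proj(n,X):
    c=d[n]; p=np.asarray(X)@c["R"].T+c["t"]; return np.c_[p[:,0]/p[:,2]*c["fx"]+c["cx"],p[:,1]/p[:,2]*c["fy"]+c["cy"]]
def plateR(yaw): return (Ro.from_euler("z",yaw)*Ro.from_euler("y",-25,degrees=True)).as_matrix()
E
cat > run1.py <<'E'
from fit import *
def pts(p):
    x,y,z,yaw,cx,cy=p; R=plateR(yaw)
    L=[[cx+a*.105,cy+b*.1325,0] for a,b in((1,1),(1,-1),(-1,-1),(-1,1))]+[[.058,0,.039],[-.038,0,.039],[0,.2607,.0805]]
    return np.array(L)@R.T+[x,y,z]
mt=np.array([(244.7,193),(330.8,172),(345,236.7),(262.2,255.8),(313.3,190.3),(320.5,220.6),(230.3,237.2)])
ms=np.array([(353.2,189.3),(407,247.5),(335.5,298.7),(289,233)])
def f(p):
    P=pts(p); return np.r_[(proj("top",P)-mt).ravel(),(proj("side",P[:4])-ms).ravel()]
s=least_squares(f,[.62,.05,.06,.2,0,.07],loss="soft_l1",x_scale=[.1,.1,.1,.3,.1,.1])
print(s.x.round(4)); print(f(s.x).reshape(-1,2).round(1).tolist()); p=s.x
# tube
mt2=np.array([(415.7,235.5),(418,286.7)]); 
bt=np.array([(400,239.7),(425,238.3),(428,284.5),(402,287.5)]); bs=np.array([(284.5,407.5)])
def tp(q):
    c,s_=np.cos(q[2]),np.sin(q[2]); R=np.array([[c,-s_,0],[s_,c,0],[0,0,1]])
    return lambda L:np.array(L)@R.T+[q[0],q[1],0]
def g(q):
    T=tp(q); P=T([[.075,0,.062],[-.083,0,.053]]); B=T([[.075,.04,.008],[.075,-.04,.008],[-.075,-.04,.008],[-.075,.04,.008]])
    S=proj("side",T([[-.075,-.04,.008]]))
    return np.r_[(proj("top",P)-mt2).ravel(),(proj("top",B)-bt).ravel(),(S-bs).ravel()]
s=least_squares(g,[.45,-.25,0],loss="soft_l1"); print(s.x.round(4)); print(g(s.x).reshape(-1,2).round(1).tolist()); q=s.x
# overlay
R=plateR(p[3]); W=lambda L:np.array(L)@R.T+p[:3]
def vb(x): return [[x+a*.01,b*.0285,c] for c in(0,.039) for a,b in((1,1),(1,-1),(-1,-1),(-1,1),(1,1))]
cyl=lambda x,r,o:[[x,r*np.cos(t),o+r*np.sin(t)] for t in np.linspace(0,6.3,25)]
stop=[[-.083-a,b*.025,c] for a in(0,.012) for b,c in((-1,0),(-1,.06),(1,.06),(1,0))]
out=[]
for n,(u,v,w,h) in(("top",(220,160,220,140)),("side",(260,160,160,260))):
    sc=3 if n=="top" else 2
    im=cv2.resize(np.ascontiguousarray(d[n]["img"][:,:,::-1]),None,fx=sc,fy=sc,interpolation=cv2.INTER_CUBIC)
    dr=lambda X,c:cv2.polylines(im,[((proj(n,X)+.5)*sc).round().astype(int)],False,c,1)
    for L in (vb(.048),vb(-.048)): dr(W(L),(0,0,255))
    dr(W(stop),(0,255,0)); dr(pts(p)[[0,1,2,3,0]],(255,0,0)); dr(W([[0,.161,.034],[0,.2607,.0805]]),(0,255,255))
    T=tp(q)
    for x,r in((.075,.017),(-.075,.03),(-.083,.03),(-.075,.017)): dr(T(cyl(x,r,.053)),(0,0,255))
    dr(T([[.075,.04,.008],[.075,-.04,.008],[-.075,-.04,.008],[-.075,.04,.008]]),(255,0,0))
    out.append(im[v*sc:(v+h)*sc,u*sc:(u+w)*sc])
o=np.zeros((600,800,3),np.uint8); o[:420,:660]=out[0][:,:660]; cv2.imwrite("pics/ov_top.png",o[:420,:660]); 
b=out[1]; cv2.imwrite("pics/ov_side.png",b)
pickle.dump((p,q),open("pose.pkl","wb"))
E
python3 run1.py
```

```text
[ 0.6397 -0.005   0.0621  0.2643 -0.0108  0.0659]
[[-0.8, -0.4], [-0.1, -1.0], [0.3, -0.5], [0.4, 1.5], [-0.2, 0.3], [-0.1, 0.7], [0.3, -2.1], [-0.1, -0.3], [0.5, 0.2], [-1.3, 0.1], [-0.1, 0.3]]
[ 0.4766 -0.3112  0.0492]
[[0.1, 0.8], [0.4, 2.1], [-0.3, -0.7], [0.1, -0.2], [0.1, 1.5], [0.4, -0.5], [0.9, -0.8]]
```

View pics/ov_top.png

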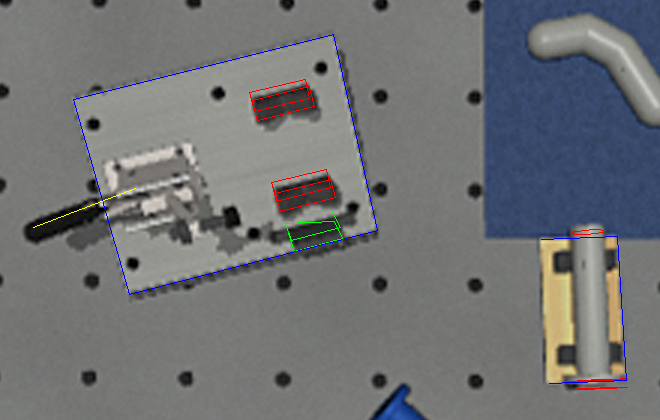

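View pics/ov_side.png

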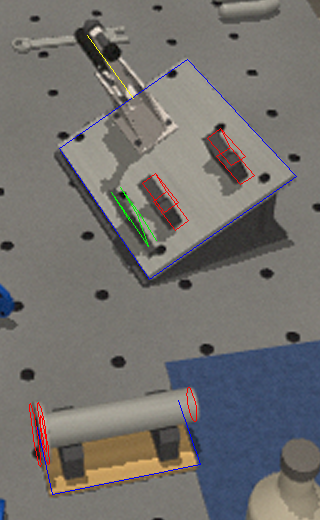

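The fit agrees with the given heights: the plate's low edge sits at about the table. The plate origin is near (0.640,-0.005,0.062) with yaw 15°, and the tube is at (0.477,-0.311) with yaw 3°. I'll lift off and head for closer wrist looks.

```bash
cat > go.py <<'E'
import sys,numpy as np
from workcell import bot
from scipy.spatial.transform import Rotation as Ro
def down(yaw): c,s=np.cos(yaw),np.sin(yaw); return np.array([[c,s,0],[s,-c,0],[0,0,-1.]])
def rel(P,R=None,p0=None,R0=None):
    st=bot.read_state(); p0=st["tool_pos"] if p0 is None else p0; R0=Ro.from_rotvec(st["tcp_rot"]).as_matrix() if R0 is None else R0
    t=R0.T@(np.asarray(P)-p0)/.5; a=np.zeros(3) if R is None else Ro.from_matrix(R0.T@R).as_rotvec()*180/np.pi/30
    print("xyz",t.round(4),"a",a.round(4)); return t,a
E
python3 - <<'E'
from workcell import imaging
from go import *
c=imaging.read_camera("wrist"); st=bot.read_state(); R=Ro.from_rotvec(st["tcp_rot"]).as_matrix()
C=-c["R"].T@c["t"]; print("cam in tool",(R.T@(C-st["tool_pos"])).round(3),"cam axes in tool\n",(R.T@c["R"].T).round(3),c["fx"],c["cx"],c["cy"])
E
```

```text
cam in tool [ 0.069 -0.001 -0.143] cam axes in tool
 [[-0.    -0.961 -0.276]
 [ 1.     0.    -0.001]
 [ 0.001 -0.276  0.961]] 372.43154804927707 323.9481879128445 235.40707977104563
```

Emit:
{"method": "step_arm", "body": {
  "series": [
    {"z": -0.46,"az": 1,"grip": -1},
    {"z": -0.46,"az": 1,"grip": -1},
    {"z": -0.46,"az": 1,"grip": -1},
    {"z": -0.46,"az": 1,"grip": -1},
    {"z": -0.46,"az": 1,"grip": -1}
  ]
}}

```text
validation failed for argument at $.se...
```

Run:
```python
from go import *
rel([.50,.28,.45],down(2.886-np.pi/3))
```

```text
xyz [-0.8242 -0.5532 -0.4386] a [-3.1000e-03  1.7000e-03  1.9958e+00]
```

Emit:
{"method": "step_arm", "body": {
  "series": [
    {"x": 0.0,"y": 0.0,"z": -0.46,"ax": 0.0,"ay": 0.0,"az": 0.99,"grip": -1.0},
    {"x": 0.0,"y": 0.0,"z": -0.46,"ax": 0.0,"ay": 0.0,"az": 0.99,"grip": -1.0},
    {"x": 0.0,"y": 0.0,"z": -0.46,"ax": 0.0,"ay": 0.0,"az": 0.99,"grip": -1.0},
    {"x": 0.0,"y": 0.0,"z": -0.46,"ax": 0.0,"ay": 0.0,"az": 0.99,"grip": -1.0},
    {"x": 0.0,"y": 0.0,"z": -0.46,"ax": 0.0,"ay": 0.0,"az": 0.99,"grip": -1.0}
  ]
}}

```text
time: 0.65
tool_pos: [0.1722, 0.6531, 0.4666]
tcp_rot: [-1.191, -2.907, -0.009]
wrist_force: [0.0, 1.0, 1.1]
width: 1.0
grip_force: 0.0
```

Run:
```python
from go import *
print(bot.read_state()["time"],bot.read_state()["tool_pos"])
rel([.50,.28,.47],down(2.886-np.pi/3))
```

```text
0.65 [0.17220655 0.65307747 0.46655184]
xyz [-0.9906 -0.0717 -0.0099] a [ 0.0083 -0.0076  1.003 ]
```

Run:
```python
from go import *
st=bot.read_state(); p=st["tool_pos"]; y=2.362
for k in range(1,5):
    P=np.array([.172,.653,.467])+k/4*np.array([.528,-.603,-.047]); yn=2.362-k*.5236
    rel(P,down(yn),p,down(y) ); p=P; y=yn
```

```text
xyz [-0.3995 -0.0292  0.0226] a [0. 0. 1.]
xyz [-0.3606  0.1749  0.0235] a [0. 0. 1.]
xyz [-0.2248  0.3317  0.0235] a [0. 0. 1.]
xyz [-0.0288  0.3997  0.0235] a [0. 0. 1.]
```

Emit:
{"method": "step_arm", "body": {
  "series": [
    {"x": -0.4,"y": -0.03,"z": 0.023,"az": 1.0},
    {"x": -0.4,"y": -0.03,"z": 0.023,"az": 1.0},
    {"x": -0.4,"y": -0.03,"z": 0.023,"az": 1.0},
    {"x": -0.4,"y": -0.03,"z": 0.023,"az": 1.0}
  ]
}}

```text
validation failed for argument at $.se...
```

Emit:
{"method": "step_arm", "body": {
  "series": [
    {"x": -0.36,"y": 0.175,"z": 0.023,"az": 1.0},
    {"x": -0.36,"y": 0.175,"z": 0.023,"az": 1.0},
    {"x": -0.36,"y": 0.175,"z": 0.023,"az": 1.0},
    {"x": -0.36,"y": 0.175,"z": 0.023,"az": 1.0}
  ]
}}

```text
validation failed for argument at $.se...
```

Emit:
{"method": "step_arm", "body": {
  "series": [
    {"x": -0.225,"y": 0.33,"z": 0.023,"az": 1.0},
    {"x": -0.225,"y": 0.33,"z": 0.023,"az": 1.0},
    {"x": -0.225,"y": 0.33,"z": 0.023,"az": 1.0},
    {"x": -0.225,"y": 0.33,"z": 0.023,"az": 1.0}
  ]
}}

```text
validation failed for argument at $.se...
```

Emit:
{"method": "step_arm", "body": {
  "series": [
    {"x": -0.03,"y": 0.4,"z": 0.023,"az": 1.0},
    {"x": -0.03,"y": 0.4,"z": 0.023,"az": 1.0},
    {"x": -0.03,"y": 0.4,"z": 0.023,"az": 1.0},
    {"x": -0.03,"y": 0.4,"z": 0.023,"az": 1.0},
    {"x": -0.03,"y": 0.4,"z": 0.023,"az": 1.0}
  ]
}}

```text
validation failed for argument at $.se...
```

Run:
```python
from workcell import imaging
from go import *
import pickle,cv2
c=imaging.read_camera("wrist"); pickle.dump(c,open("w1.pkl","wb")); cv2.imwrite("pics/w1.png",c["img"][:,:,::-1])
st=bot.read_state(); print(st["time"],st["tool_pos"],st["q"].round(2),Ro.from_rotvec(st["tcp_rot"]).as_matrix().round(3).tolist())
rel([.54,-.32,.32],down(.049))
```

```text
0.7 [0.17247179 0.65399078 0.47154805] [ 1.28  0.21  1.23 -0.    1.68  0.48] [[-0.713, 0.701, 0.004], [0.701, 0.713, 0.012], [0.006, 0.011, -1.0]]
xyz [-1.8912 -0.878   0.2817] a [-2.1000e-03 -3.1200e-02  4.4235e+00]
```

All keys seem to be required in each row, so I'll write the full rows.

Emit:
{"method": "step_arm", "body": {
  "series": [
    {"x": -0.4,"y": -0.03,"z": 0.023,"ax": 0.0,"ay": 0.0,"az": 1.0,"grip": -1.0},
    {"x": -0.4,"y": -0.03,"z": 0.023,"ax": 0.0,"ay": 0.0,"az": 1.0,"grip": -1.0},
    {"x": -0.4,"y": -0.03,"z": 0.023,"ax": 0.0,"ay": 0.0,"az": 1.0,"grip": -1.0},
    {"x": -0.4,"y": -0.03,"z": 0.023,"ax": 0.0,"ay": 0.0,"az": 1.0,"grip": -1.0}
  ]
}}

```text
time: 1.1
tool_pos: [0.3044, 0.501, 0.4489]
tcp_rot: [1.906, 2.497, -0.001]
wrist_force: [0.7, -0.6, -0.0]
width: 0.998
grip_force: 0.0
```

Emit:
{"method": "step_arm", "body": {
  "series": [
    {"x": -0.36,"y": 0.175,"z": 0.023,"ax": 0.0,"ay": 0.0,"az": 1.0,"grip": -1.0},
    {"x": -0.36,"y": 0.175,"z": 0.023,"ax": 0.0,"ay": 0.0,"az": 1.0,"grip": -1.0},
    {"x": -0.36,"y": 0.175,"z": 0.023,"ax": 0.0,"ay": 0.0,"az": 1.0,"grip": -1.0},
    {"x": -0.36,"y": 0.175,"z": 0.023,"ax": 0.0,"ay": 0.0,"az": 1.0,"grip": -1.0}
  ]
}}

```text
time: 1.5
tool_pos: [0.4367, 0.3511, 0.4376]
tcp_rot: [-2.488, -1.918, 0.001]
wrist_force: [0.1, -0.3, -0.0]
width: 1.0
grip_force: 0.0
```

Emit:
{"method": "step_arm", "body": {
  "series": [
    {"x": -0.225,"y": 0.33,"z": 0.023,"ax": 0.0,"ay": 0.0,"az": 1.0,"grip": -1.0},
    {"x": -0.225,"y": 0.33,"z": 0.023,"ax": 0.0,"ay": 0.0,"az": 1.0,"grip": -1.0},
    {"x": -0.225,"y": 0.33,"z": 0.023,"ax": 0.0,"ay": 0.0,"az": 1.0,"grip": -1.0},
    {"x": -0.225,"y": 0.33,"z": 0.023,"ax": 0.0,"ay": 0.0,"az": 1.0,"grip": -1.0}
  ]
}}

```text
time: 1.9
tool_pos: [0.5684, 0.2009, 0.426]
tcp_rot: [-2.899, -1.209, 0.001]
wrist_force: [1.0, 1.0, 0.8]
width: 1.003
grip_force: 0.0
```

Emit:
{"method": "step_arm", "body": {
  "series": [
    {"x": -0.03,"y": 0.4,"z": 0.023,"ax": 0.0,"ay": 0.0,"az": 1.0,"grip": -1.0},
    {"x": -0.03,"y": 0.4,"z": 0.023,"ax": 0.0,"ay": 0.0,"az": 1.0,"grip": -1.0},
    {"x": -0.03,"y": 0.4,"z": 0.023,"ax": 0.0,"ay": 0.0,"az": 1.0,"grip": -1.0},
    {"x": -0.03,"y": 0.4,"z": 0.023,"ax": 0.0,"ay": 0.0,"az": 1.0,"grip": -1.0},
    {"x": -0.03,"y": 0.4,"z": 0.023,"ax": 0.0,"ay": 0.0,"az": 1.0,"grip": -1.0},
    {"x": -0.03,"y": 0.4,"z": 0.023,"ax": 0.0,"ay": 0.0,"az": 1.0,"grip": -1.0}
  ]
}}

```text
time: 2.5
tool_pos: [0.7, 0.0506, 0.4131]
tcp_rot: [-3.112, -0.422, 0.005]
wrist_force: [0.0, -0.6, 0.5]
width: 1.001
grip_force: 0.0
```

Run:
```python
from workcell import imaging
from go import *
import pickle,cv2
c=imaging.read_camera("wrist"); pickle.dump(c,open("w1.pkl","wb")); cv2.imwrite("pics/w1.png",c["img"][:,:,::-1])
st=bot.read_state(); print(st["time"],st["tool_pos"],st["q"].round(2),Ro.from_rotvec(st["tcp_rot"]).as_matrix().round(3).tolist())
rel([.54,-.32,.32],down(.049))
```

```text
2.55 [0.69950807 0.05183436 0.41415509] [0.04 0.27 1.27 0.   1.6  1.34] [[0.964, 0.268, -0.002], [0.268, -0.964, 0.001], [-0.002, -0.001, -1.0]]
xyz [-0.506   0.6314  0.1886] a [-0.0017  0.0039  0.4237]
```

Emit:
{"method": "step_arm", "body": {
  "series": [
    {"x": -0.506,"y": 0.631,"z": 0.0,"ax": 0.0,"ay": 0.0,"az": 0.424,"grip": -1.0},
    {"x": -0.506,"y": 0.631,"z": 0.0,"ax": 0.0,"ay": 0.0,"az": 0.424,"grip": -1.0},
    {"x": -0.506,"y": 0.631,"z": 0.0,"ax": 0.0,"ay": 0.0,"az": 0.424,"grip": -1.0},
    {"x": -0.506,"y": 0.631,"z": 0.0,"ax": 0.0,"ay": 0.0,"az": 0.424,"grip": -1.0},
    {"x": -0.506,"y": 0.631,"z": 0.0,"ax": 0.0,"ay": 0.0,"az": 0.424,"grip": -1.0},
    {"x": -0.506,"y": 0.631,"z": 0.0,"ax": 0.0,"ay": 0.0,"az": 0.424,"grip": -1.0},
    {"x": -0.506,"y": 0.631,"z": 0.189,"ax": 0.0,"ay": 0.0,"az": 0.424,"grip": -1.0},
    {"x": -0.506,"y": 0.631,"z": 0.189,"ax": 0.0,"ay": 0.0,"az": 0.424,"grip": -1.0},
    {"x": -0.506,"y": 0.631,"z": 0.189,"ax": 0.0,"ay": 0.0,"az": 0.424,"grip": -1.0},
    {"x": -0.506,"y": 0.631,"z": 0.189,"ax": 0.0,"ay": 0.0,"az": 0.424,"grip": -1.0},
    {"x": -0.506,"y": 0.631,"z": 0.189,"ax": 0.0,"ay": 0.0,"az": 0.424,"grip": -1.0}
  ]
}}

```text
time: 3.65
tool_pos: [0.5401, -0.3184, 0.3208]
tcp_rot: [-3.139, -0.078, 0.0]
wrist_force: [1.0, 0.7, 0.4]
width: 0.998
grip_force: 0.0
```

```bash
cat > ov2.py <<'E'
from fit import *
p,q=pickle.load(open("pose.pkl","rb"))
d["w1"]=pickle.load(open("w1.pkl","rb")); d["w2"]=pickle.load(open("w2.pkl","rb"))
R=plateR(p[3]); W=lambda L:np.array(L)@R.T+p[:3]
def T(L): return np.array(L)@Ro.from_euler("z",q[2]).as_matrix().T+[q[0],q[1],0]
cyl=lambda x,r,o:[[x,r*np.cos(t),o+r*np.sin(t)] for t in np.linspace(0,6.3,25)]
def render(n,u,v,w,h,sc):
    im=cv2.resize(np.ascontiguousarray(d[n]["img"][:,:,::-1]),None,fx=sc,fy=sc,interpolation=cv2.INTER_CUBIC)
    dr=lambda X,c:cv2.polylines(im,[((proj(n,X)+.5)*sc).round().astype(int)],False,c,1)
    if n=="w1":
        for x in(.048,-.048): dr(W([[x+a*.01,b*.0285,.039] for a,b in((1,1),(1,-1),(-1,-1),(-1,1),(1,1))]),(0,0,255))
        dr(W([[-.083,b*.025,c] for b,c in((-1,0),(-1,.06),(1,.06),(1,0))]),(0,255,0))
        dr(W([[p[4]+a*.105,p[5]+b*.1325,0] for a,b in((1,1),(1,-1),(-1,-1),(-1,1),(1,1))]),(255,0,0)); dr(W([[0,.161,.034],[0,.2607,.0805]]),(0,255,255))
    else:
        for x,r in((.075,.017),(-.075,.03),(-.083,.03)): dr(T(cyl(x,r,.053)),(0,0,255))
        dr(T([[.075,.04,.008],[.075,-.04,.008],[-.075,-.04,.008],[-.075,.04,.008],[.075,.04,.008]]),(255,0,0))
    im=im[v*sc:(v+h)*sc,u*sc:(u+w)*sc]
    for a in range(-u%20,w,20): cv2.line(im,(a*sc,0),(a*sc,5),(0,255,255)); a%40==-u%40 and cv2.putText(im,str(u+a),(a*sc,15),0,.33,(0,255,255))
    for a in range(-v%20,h,20): cv2.line(im,(0,a*sc),(5,a*sc),(0,255,255)); cv2.putText(im,str(v+a),(7,a*sc+4),0,.33,(0,255,255))
    return im
E
python3 - <<'E'
from workcell import imaging
import pickle
c=imaging.read_camera("wrist"); pickle.dump(c,open("w2.pkl","wb"))
from ov2 import *
print(proj("w1",W([[0,0,.045],[.058,0,.039],[0,.26,.08],[.1,-.07,0],[-.11,.2,0]])).round(0).tolist(),proj("w2",T([[.075,0,.053],[-.083,0,.053]])).round(0).tolist())
from workcell import bot; print(bot.read_state()["tool_pos"])
E
```

```text
[[352.0, 258.0], [354.0, 221.0], [140.0, 278.0], [413.0, 173.0], [220.0, 287.0]] [[314.0, 184.0], [315.0, 313.0]]
[ 0.54112662 -0.31831143  0.32225272]
```

Run:
```python
from ov2 import *
cv2.imwrite("pics/w12.png",np.hstack([render("w1",285,165,160,170,3),render("w2",262,165,106,170,3)]))
```

```text
(no output)
```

View pics/w12.png

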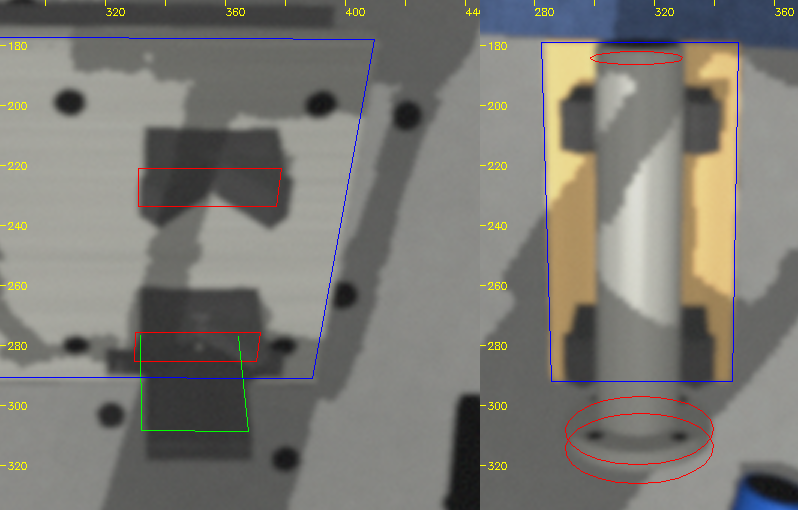

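Overlay: the plate outline and saddle board match. The tube's far rim is at about (315,179.5), roughly 5 px beyond the prediction. The V-block and stop tops sit several px low: tips at row 241, stop's bottom edge at row 318, and block base edges at rows 207.7 and 261.7. I'll compare these numerically.

Run:
```python
from ov2 import *
lab=["Ubase L","Ubase R","Lbase L","Lbase R","Utip dn L","Utip dn R","stop dn top L","R","plate UR"]
X=W([[.058,.0285,0],[.058,-.0285,0],[-.038,.0285,0],[-.038,-.0285,0],[.038,.0285,.039],[.038,-.0285,.039],[-.095,.025,.06],[-.095,-.025,.06],[p[4]+.105,p[5]-.1325,0]])
ob=[(333.3,207.7),(376.7,207.7),(331.7,261.7),(371,261.7),(None),(None),(334,317.7),(368.3,317.7),None]
for l,a,b in zip(lab,proj("w1",X).round(1),ob): print(l,a,b)
print("tube far top, top at flange, flange top -75,-83",proj("w2",T([[.075,0,.070],[-.075,0,.07],[-.075,0,.083],[-.083,0,.083]])).round(1).tolist())
g=d["w2"]["img"].mean(2)
print("w2 col315 rows170-190",g[170:190,313:318].mean(1).round().tolist()); print("rows 300-335",g[300:335,313:318].mean(1).round().tolist())
g=d["w1"]["img"].mean(2)
print("w1 col 352 rows 285-330",g[285:330,350:354].mean(1).round().tolist())
print("w1 col 372 rows 222-250",g[222:250,372].round().tolist())
C=lambda n:-d[n]["R"].T@d[n]["t"]; print(C("w1"),C("w2"))
```

```text
Ubase L [330.3 201.2] (333.3, 207.7)
Ubase R [374.9 201.4] (376.7, 207.7)
Lbase L [329.3 255.1] (331.7, 261.7)
Lbase R [368.6 255.3] (371, 261.7)
Utip dn L [330.4 233. ] None
Utip dn R [376.5 233.2] None
stop dn top L [331.5 313.1] (334, 317.7)
R [366.5 313.3] (368.3, 317.7)
plate UR [409.  177.4] None
tube far top, top at flange, flange top -75,-83 [[313.1, 186.0], [314.1, 313.8], [313.8, 319.2], [313.9, 325.5]]
w2 col315 rows170-190 [70.0, 71.0, 69.0, 70.0, 71.0, 71.0, 69.0, 58.0, 42.0, 30.0, 47.0, 84.0, 116.0, 127.0, 129.0, 129.0, 129.0, 129.0, 129.0, 129.0]
rows 300-335 [128.0, 128.0, 129.0, 128.0, 128.0, 128.0, 129.0, 128.0, 126.0, 121.0, 107.0, 98.0, 95.0, 95.0, 97.0, 108.0, 123.0, 130.0, 130.0, 128.0, 127.0, 121.0, 110.0, 103.0, 105.0, 112.0, 119.0, 123.0, 126.0, 131.0, 136.0, 141.0, 145.0, 146.0, 145.0]
w1 col 352 rows 285-330 [54.0, 54.0, 53.0, 53.0, 54.0, 54.0, 54.0, 54.0, 54.0, 54.0, 54.0, 54.0, 53.0, 54.0, 54.0, 54.0, 54.0, 54.0, 54.0, 54.0, 55.0, 54.0, 54.0, 54.0, 55.0, 54.0, 54.0, 56.0, 58.0, 57.0, 56.0, 57.0, 63.0, 74.0, 85.0, 88.0, 90.0, 89.0, 90.0, 90.0, 90.0, 90.0, 90.0, 90.0, 89.0]
w1 col 372 rows 222-250 [63.0, 65.0, 64.0, 67.0, 67.0, 70.0, 70.0, 71.0, 71.0, 73.0, 72.0, 73.0, 71.0, 72.0, 72.0, 73.0, 80.0, 102.0, 130.0, 150.0, 157.0, 161.0, 161.0, 159.0, 159.0, 158.0, 159.0, 159.0]
[0.76846715 0.06805783 0.55592584] [ 0.61058736 -0.31624377  0.46380135]
```

```bash
cat > run2.py <<'E'
from ov2 import *
g=d["w1"]["img"].mean(2); 
from scipy.ndimage import label
m=(g<35); lb,k=label(m[180:400,60:260]); 
for i in range(1,k+1):
    v,u=np.nonzero(lb==i)
    if len(v)>150: print("dark",len(v),u.min()+60,u.max()+60,v.min()+180,v.max()+180,"left end",v[u<=u.min()+2].mean()+180)
e=[np.argmax(np.diff(g[168:190,u]))+168.5 for u in (290,294,298,302)]; print("uphill edge rows",e,[g[165:190,295].round()])
base=[[.058,.0285,0],[.058,-.0285,0],[-.038,.0285,0],[-.038,-.0285,0],[-.095,.025,.06],[-.095,-.025,.06]]
wob=np.array([(333.3,207.7),(376.7,207.7),(331.7,261.7),(371,261.7),(334,317.7),(368.3,317.7)])
mt=np.array([(244.7,193),(330.8,172),(345,236.7),(262.2,255.8),(313.3,190.3),(320.5,220.6),(230.3,237.2)])
ms=np.array([(353.2,189.3),(407,247.5),(335.5,298.7),(289,233)])
def parts(P):
    x,y,z,yaw,cx,cy=P; R=plateR(yaw); Wp=lambda L:np.array(L)@R.T+[x,y,z]
    pl=[[cx+a*.105,cy+b*.1325,0] for a,b in((1,1),(1,-1),(-1,-1),(-1,1))]
    return (proj("top",Wp(pl+[[.058,0,.039],[-.038,0,.039],[0,.2607,.0805]]))-mt)*2.8,(proj("side",Wp(pl))-ms)*2.3,(proj("w1",Wp(base))-wob)*1.2
f=lambda P:np.concatenate([a.ravel() for a in parts(P)])
s=least_squares(f,p,loss="soft_l1",x_scale=[.1,.1,.1,.3,.1,.1],f_scale=2); print(s.x.round(4)); 
for a in parts(s.x): print(a.round(1).tolist())
pickle.dump((s.x,[.481,-.3128,q[2]]),open("pose2.pkl","wb"))
E
python3 run2.py; python3 -c "
from go import *
rel([.481,-.3128,.110],down(.049)); rel([.481,-.3128,.034],down(.049))"
```

```text
dark 179 136 196 261 281 left end 279.42857142857144
dark 6953 60 212 298 399 left end 381.5
uphill edge rows [np.float64(173.5), np.float64(173.5), np.float64(173.5), np.float64(173.5)] [array([ 50.,  53.,  58.,  64.,  63.,  64.,  64.,  67.,  87., 112., 123.,
       126., 134., 147., 149., 149., 153., 159., 160., 162., 162., 161.,
       161., 163., 163.])]
[ 0.634  -0.009   0.0627  0.2605 -0.0056  0.0673]
[[-1.3, -1.2], [1.4, -2.1], [2.0, -0.2], [1.5, 4.8], [3.1, 6.1], [3.3, 7.3], [4.1, -1.2]]
[[-0.3, -1.9], [0.5, -0.3], [-4.3, -0.6], [-0.9, -0.7]]
[[-1.3, -1.8], [-0.0, -1.3], [-1.1, -2.7], [-1.2, -2.4], [-1.4, -0.4], [-0.7, -0.1]]
xyz [-0.1203 -0.0172  0.4243] a [ 0.0005 -0.0035  0.0029]
xyz [-0.1206 -0.0172  0.5763] a [ 0.0005 -0.0035  0.0029]
```

Emit:
{"method": "step_arm", "body": {
  "series": [
    {"x": -0.12,"y": -0.017,"z": 0.4,"ax": 0.0,"ay": 0.0,"az": 0.0,"grip": -1.0},
    {"x": -0.12,"y": -0.017,"z": 0.4,"ax": 0.0,"ay": 0.0,"az": 0.0,"grip": -1.0},
    {"x": -0.12,"y": -0.017,"z": 0.4,"ax": 0.0,"ay": 0.0,"az": 0.0,"grip": -1.0},
    {"x": -0.12,"y": -0.017,"z": 0.4,"ax": 0.0,"ay": 0.0,"az": 0.0,"grip": -1.0},
    {"x": -0.12,"y": -0.017,"z": 0.45,"ax": 0.0,"ay": 0.0,"az": 0.0,"grip": -1.0},
    {"x": -0.12,"y": -0.017,"z": 0.5,"ax": 0.0,"ay": 0.0,"az": 0.0,"grip": -1.0},
    {"x": -0.12,"y": -0.017,"z": 0.54,"ax": 0.0,"ay": 0.0,"az": 0.0,"grip": -1.0},
    {"x": -0.12,"y": -0.017,"z": 0.58,"ax": 0.0,"ay": 0.0,"az": 0.0,"grip": -1.0},
    {"x": -0.12,"y": -0.017,"z": 0.58,"ax": 0.0,"ay": 0.0,"az": 0.0,"grip": -1.0}
  ]
}}

```text
time: 4.6
tool_pos: [0.4805, -0.3121, 0.03]
tcp_rot: [-3.139, -0.081, 0.002]
wrist_force: [-0.4, 0.4, 1.2]
width: 1.003
grip_force: 0.0
```

Emit:
{"method": "step_arm", "body": {
  "force": 40,
  "series": [
    {"x": 0.0,"y": 0.0,"z": 0.0,"ax": 0.0,"ay": 0.0,"az": 0.0,"grip": 0.0},
    {"x": 0.0,"y": 0.0,"z": 0.0,"ax": 0.0,"ay": 0.0,"az": 0.0,"grip": 1.0},
    {"x": 0.0,"y": 0.0,"z": 0.0,"ax": 0.0,"ay": 0.0,"az": 0.0,"grip": 1.0},
    {"x": 0.0,"y": 0.0,"z": 0.0,"ax": 0.0,"ay": 0.0,"az": 0.0,"grip": 1.0},
    {"x": 0.0,"y": 0.0,"z": 0.0,"ax": 0.0,"ay": 0.0,"az": 0.0,"grip": 1.0},
    {"x": 0.0,"y": 0.0,"z": 0.0,"ax": 0.0,"ay": 0.0,"az": 0.0,"grip": 1.0}
  ]
}}

```text
time: 5.2
tool_pos: [0.4812, -0.3101, 0.0332]
tcp_rot: [-3.134, -0.073, -0.002]
wrist_force: [0.6, 17.3, 13.8]
width: 0.383
grip_force: 38.8
```

Gripped: opening 32.6 mm at 39 N. The side force shows the tube about 2 mm to the +y side. Lifting, then moving to a hover over the fixture.

Emit:
{"method": "step_arm", "body": {
  "series": [
    {"x": 0.0,"y": -0.003,"z": -0.08,"ax": 0.0,"ay": 0.0,"az": 0.0,"grip": 1.0},
    {"x": 0.0,"y": -0.003,"z": -0.16,"ax": 0.0,"ay": 0.0,"az": 0.0,"grip": 1.0},
    {"x": 0.0,"y": -0.003,"z": -0.24,"ax": 0.0,"ay": 0.0,"az": 0.0,"grip": 1.0},
    {"x": 0.0,"y": -0.003,"z": -0.32,"ax": 0.0,"ay": 0.0,"az": 0.0,"grip": 1.0},
    {"x": 0.0,"y": -0.003,"z": -0.4,"ax": 0.0,"ay": 0.0,"az": 0.0,"grip": 1.0},
    {"x": 0.0,"y": -0.003,"z": -0.5,"ax": 0.0,"ay": 0.0,"az": 0.0,"grip": 1.0}
  ]
}}

```text
time: 5.8
tool_pos: [0.4785, -0.3117, 0.2808]
tcp_rot: [-3.138, -0.077, 0.004]
wrist_force: [-0.2, 0.0, -3.3]
width: 0.385
grip_force: 41.7
```

```bash
cat > tgt.py <<'E'
from go import *
from fit import plateR
import pickle
p,q=pickle.load(open("pose2.pkl","rb"))
def tgt(x,y,z,p=p):
    R=plateR(p[3]); T=np.c_[R[:,0],-R[:,1],-R[:,2]]; return np.array(p[:3])+R@[x,y,z],T
E
python3 -c "
from tgt import *
print(bot.read_state()['time'],tgt(.02,0,.15)); rel(*tgt(.02,0,.15))"
```

```text
5.8 (array([ 0.59027713, -0.02061195,  0.20711451]), array([[ 8.75724013e-01,  2.57589142e-01,  4.08356814e-01],
       [ 2.33455045e-01, -9.66254539e-01,  1.08861876e-01],
       [ 4.22618262e-01, -6.93889390e-18, -9.06307787e-01]]))
xyz [ 0.252  -0.5702  0.1479] a [ 0.0833  0.835  -0.399 ]
```

Emit:
{"method": "step_arm", "body": {
  "series": [
    {"x": 0.05,"y": -0.11,"z": 0.0,"ax": 0.012,"ay": 0.12,"az": -0.06,"grip": 1.0},
    {"x": 0.1,"y": -0.2,"z": 0.0,"ax": 0.024,"ay": 0.25,"az": -0.12,"grip": 1.0},
    {"x": 0.13,"y": -0.29,"z": 0.0,"ax": 0.04,"ay": 0.42,"az": -0.2,"grip": 1.0},
    {"x": 0.17,"y": -0.38,"z": 0.0,"ax": 0.06,"ay": 0.6,"az": -0.3,"grip": 1.0},
    {"x": 0.21,"y": -0.47,"z": 0.05,"ax": 0.083,"ay": 0.8,"az": -0.399,"grip": 1.0},
    {"x": 0.24,"y": -0.54,"z": 0.1,"ax": 0.083,"ay": 0.835,"az": -0.399,"grip": 1.0},
    {"x": 0.252,"y": -0.57,"z": 0.148,"ax": 0.083,"ay": 0.835,"az": -0.399,"grip": 1.0},
    {"x": 0.252,"y": -0.57,"z": 0.148,"ax": 0.083,"ay": 0.835,"az": -0.399,"grip": 1.0},
    {"x": 0.252,"y": -0.57,"z": 0.148,"ax": 0.083,"ay": 0.835,"az": -0.399,"grip": 1.0}
  ]
}}

```text
time: 6.7
tool_pos: [0.5907, -0.0211, 0.2055]
tcp_rot: [-2.989, -0.395, -0.662]
wrist_force: [-0.1, 0.4, -3.3]
width: 0.387
grip_force: 41.8
```

```bash
cat > look3.py <<'E'
from workcell import imaging
import pickle,sys
from ov2 import *
from tgt import tgt,rel,bot,Ro
p2=pickle.load(open("pose2.pkl","rb"))[0]; R=plateR(p2[3]); W=lambda L:np.array(L)@R.T+p2[:3]
def vb(x): return [[x+a*.01,b*.0285,c] for c in(0,.039) for a,b in((1,1),(1,-1),(-1,-1),(-1,1),(1,1))]
def shot(n,cam): d[n]=imaging.read_camera(cam); pickle.dump(d[n],open(n+".pkl","wb"))
def draw(n,u,v,w,h,sc):
    im=cv2.resize(np.ascontiguousarray(d[n]["img"][:,:,::-1]),None,fx=sc,fy=sc,interpolation=cv2.INTER_CUBIC)
    dr=lambda X,c:cv2.polylines(im,[((proj(n,X)+.5)*sc).round().astype(int)],False,c,1)
    st=bot.read_state(); T=Ro.from_rotvec(st["tcp_rot"]).as_matrix(); o=st["tool_pos"]
    for x in(.048,-.048): dr(W(vb(x)),(0,0,255))
    dr(W([[-.083-a,b*.025,c] for a in(0,.012) for b,c in((-1,0),(-1,.06),(1,.06),(1,0))]),(0,255,0))
    dr(W([[0,.161,.034],[0,.2607,.0805]]),(0,255,255))
    for x,r in((.075,.017),(-.075,.03),(-.083,.03)): dr(np.array([[x,r*np.cos(t),-.021+r*np.sin(t)] for t in np.linspace(0,6.3,25)])@T.T+o,(255,0,255))
    return im[v*sc:(v+h)*sc,u*sc:(u+w)*sc]
E
python3 - <<'E'
from look3 import *
shot("w3","wrist"); shot("t3","top"); shot("s3","side")
print(bot.read_state()["tool_pos"]); rel(*tgt(.02,0,.15))
a=draw("w3",180,100,280,330,1.0.__int__()); 
b=draw("t3",225,160,130,110,3); c=draw("s3",280,170,135,140,3)
o=np.zeros((600,800,3),np.uint8)
w=draw("w3",140,60,360,330,1); o[:330,:360]=w; o[:330,370:760]=b; o2=np.zeros((600,800,3),np.uint8)
o=np.zeros((600,800,3),np.uint8); o[:420,:405]=c; o[:330,408:798]=b; o[335:600,408:798]=draw("w3",130,130,390,265,1); cv2.imwrite("pics/c3.png",o)
E
```

```text
[ 0.59300184 -0.02302068  0.20893076]
xyz [-0.0052 -0.0061  0.0015] a [ 0.0086 -0.0093  0.002 ]
```

View pics/c3.png

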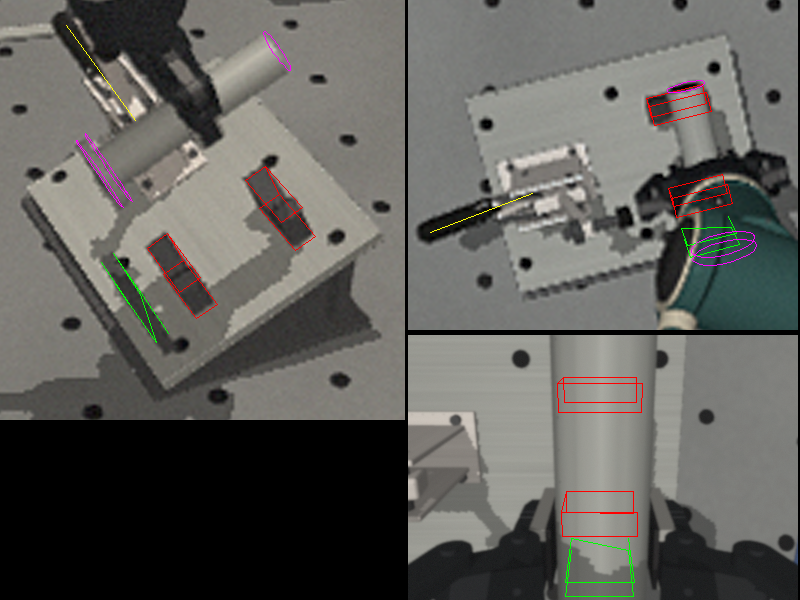

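Side view: the V-block model now lies on the real blocks, and the held tube matches its predicted outline, with the flange at about (100,170) in the crop. Descending along the normal.

Emit:
{"method": "step_arm", "body": {
  "series": [
    {"x": -0.01,"y": -0.002,"z": 0.06,"ax": 0.0,"ay": 0.0,"az": 0.0,"grip": 1.0},
    {"x": -0.015,"y": -0.002,"z": 0.12,"ax": 0.0,"ay": 0.0,"az": 0.0,"grip": 1.0},
    {"x": -0.015,"y": -0.002,"z": 0.17,"ax": 0.0,"ay": 0.0,"az": 0.0,"grip": 1.0},
    {"x": -0.015,"y": -0.002,"z": 0.2,"ax": 0.0,"ay": 0.0,"az": 0.0,"grip": 1.0},
    {"x": -0.015,"y": -0.002,"z": 0.22,"ax": 0.0,"ay": 0.0,"az": 0.0,"grip": 1.0},
    {"x": -0.015,"y": -0.002,"z": 0.23,"ax": 0.0,"ay": 0.0,"az": 0.0,"grip": 1.0},
    {"x": -0.015,"y": -0.002,"z": 0.235,"ax": 0.0,"ay": 0.0,"az": 0.0,"grip": 1.0},
    {"x": -0.015,"y": -0.002,"z": 0.235,"ax": 0.0,"ay": 0.0,"az": 0.0,"grip": 1.0}
  ]
}}

```text
time: 7.65
tool_pos: [0.6339, -0.0103, 0.0981]
tcp_rot: [-2.989, -0.393, -0.669]
wrist_force: [-0.1, 0.7, -3.3]
width: 0.383
grip_force: 41.9
```

```bash
cat > chk.py <<'E'
from tgt import *
R=plateR(p[3]); st=bot.read_state(); print(st["time"],"plate pos mm",(R.T@(st["tool_pos"]-p[:3])*1e3).round(1),"force plate",(R.T@st["wrist_force"]).round(1),st["torque"].round(2),st["width"],st["grip_force"])
E
python3 chk.py
```

```text
7.65 plate pos mm [14.6 -1.3 32.3] force plate [-1.3  0.7 -3. ] [-0.1   0.41  0.  ] 0.3827212522630557 41.858763098716736
```

Emit:
{"method": "step_arm", "body": {
  "series": [
    {"x": 0.0,"y": 0.0,"z": 0.004,"ax": 0.0,"ay": 0.0,"az": 0.0,"grip": 1.0},
    {"x": 0.0,"y": 0.0,"z": 0.008,"ax": 0.0,"ay": 0.0,"az": 0.0,"grip": 1.0},
    {"x": 0.0,"y": 0.0,"z": 0.011,"ax": 0.0,"ay": 0.0,"az": 0.0,"grip": 1.0},
    {"x": 0.0,"y": 0.0,"z": 0.011,"ax": 0.0,"ay": 0.0,"az": 0.0,"grip": 1.0}
  ]
}}

```text
time: 8.05
tool_pos: [0.6358, -0.0087, 0.0949]
tcp_rot: [-2.988, -0.394, -0.668]
wrist_force: [-12.8, 2.8, 12.4]
width: 0.38
grip_force: 43.7
```

```bash
python3 chk.py
```

```text
8.05 plate pos mm [15.2 -0.3 28.4] force plate [-5.3  6.  16.1] [0.29 1.12 0.29] 0.3801037767210171 43.71957242488861
```

Contact at plate z≈28 mm with about 16 N. I'll ease off, centre by 1 mm, and slide downhill.

Emit:
{"method": "step_arm", "body": {
  "series": [
    {"x": 0.0,"y": -0.001,"z": -0.003,"ax": 0.0,"ay": 0.0,"az": 0.0,"grip": 1.0},
    {"x": -0.006,"y": -0.002,"z": -0.003,"ax": 0.0,"ay": 0.0,"az": 0.0,"grip": 1.0},
    {"x": -0.012,"y": -0.002,"z": -0.003,"ax": 0.0,"ay": 0.0,"az": 0.0,"grip": 1.0},
    {"x": -0.012,"y": -0.002,"z": -0.003,"ax": 0.0,"ay": 0.0,"az": 0.0,"grip": 1.0}
  ]
}}

```text
time: 8.45
tool_pos: [0.6298, -0.0099, 0.0917]
tcp_rot: [-2.989, -0.393, -0.668]
wrist_force: [-2.0, 3.6, 2.3]
width: 0.386
grip_force: 42.5
```

```bash
python3 chk.py
```

```text
8.45 plate pos mm [ 8.3  0.2 28.1] force plate [0.  4.  2.5] [0.41 0.23 0.23] 0.38570016655650846 42.45954751968384
```

Emit:
{"method": "step_arm", "body": {
  "series": [
    {"x": -0.006,"y": -0.001,"z": 0.0,"ax": 0.0,"ay": 0.0,"az": 0.0,"grip": 1.0},
    {"x": -0.011,"y": -0.002,"z": 0.0,"ax": 0.0,"ay": 0.0,"az": 0.0,"grip": 1.0},
    {"x": -0.011,"y": -0.002,"z": 0.0,"ax": 0.0,"ay": 0.0,"az": 0.0,"grip": 1.0}
  ]
}}

```text
time: 8.75
tool_pos: [0.6239, -0.0107, 0.0882]
tcp_rot: [-2.99, -0.393, -0.666]
wrist_force: [-0.5, 0.6, -0.8]
width: 0.387
grip_force: 42.3
```

```bash
python3 chk.py
```

```text
8.75 plate pos mm [ 1.5  0.9 27.5] force plate [-0.6  0.7 -0.6] [-0.05  0.28  0.17] 0.38700011073611545 42.272377610206604
```

Emit:
{"method": "step_arm", "body": {
  "series": [
    {"x": -0.004,"y": 0.0,"z": 0.001,"ax": 0.0,"ay": 0.0,"az": 0.0,"grip": 1.0},
    {"x": -0.008,"y": 0.0,"z": 0.001,"ax": 0.0,"ay": 0.0,"az": 0.0,"grip": 1.0},
    {"x": -0.008,"y": 0.0,"z": 0.001,"ax": 0.0,"ay": 0.0,"az": 0.0,"grip": 1.0}
  ]
}}

```text
time: 9.05
tool_pos: [0.6239, -0.0112, 0.0887]
tcp_rot: [-2.988, -0.39, -0.675]
wrist_force: [6.0, 5.6, 0.1]
width: 0.386
grip_force: 41.9
```

```bash
python3 chk.py
```

```text
9.05 plate pos mm [ 1.6  0.4 27.9] force plate [ 6.6  3.8 -3. ] [ 0.78 -0.7   0.18] 0.3860447836314898 41.89095318317413
```

The flange is against the stop, with +7 N along plate x at x≈1.5 mm. I'll press lightly down, then open partway.

Emit:
{"method": "step_arm", "body": {
  "series": [
    {"x": 0.001,"y": 0.0,"z": 0.003,"ax": 0.0,"ay": 0.0,"az": 0.0,"grip": 1.0},
    {"x": 0.001,"y": 0.0,"z": 0.004,"ax": 0.0,"ay": 0.0,"az": 0.0,"grip": 1.0},
    {"x": 0.001,"y": 0.0,"z": 0.004,"ax": 0.0,"ay": 0.0,"az": 0.0,"grip": 1.0}
  ]
}}

```text
time: 9.35
tool_pos: [0.6241, -0.0109, 0.0882]
tcp_rot: [-2.988, -0.393, -0.673]
wrist_force: [-8.7, 3.1, 16.1]
width: 0.384
grip_force: 43.9
```

```bash
python3 chk.py
```

```text
9.35 plate pos mm [ 1.6  0.7 27.4] force plate [-0.1  5.2 17.8] [0.49 0.41 0.31] 0.3835108691613691 43.89483153820038
```

Emit:
{"method": "step_arm", "body": {
  "force": 20,
  "series": [
    {"x": -0.001,"y": -0.001,"z": -0.002,"ax": 0.0,"ay": 0.0,"az": 0.0,"grip": 1.0},
    {"x": -0.001,"y": -0.001,"z": -0.002,"ax": 0.0,"ay": 0.0,"az": 0.0,"grip": 0.1},
    {"x": -0.001,"y": -0.001,"z": -0.002,"ax": 0.0,"ay": 0.0,"az": 0.0,"grip": -0.05},
    {"x": -0.001,"y": -0.001,"z": -0.002,"ax": 0.0,"ay": 0.0,"az": 0.0,"grip": -0.2},
    {"x": -0.001,"y": -0.001,"z": -0.002,"ax": 0.0,"ay": 0.0,"az": 0.0,"grip": -0.3},
    {"x": -0.001,"y": -0.001,"z": -0.002,"ax": 0.0,"ay": 0.0,"az": 0.0,"grip": -0.3}
  ]
}}

```text
time: 9.95
tool_pos: [0.6211, -0.0109, 0.0852]
tcp_rot: [-2.99, -0.393, -0.665]
wrist_force: [-0.2, -0.4, 0.2]
width: 0.651
grip_force: 0.0
```

```bash
python3 chk.py
```

```text
9.95 plate pos mm [-2.3  1.5 25.8] force plate [-0.2 -0.4  0.3] [-0.03  0.15 -0.  ] 0.6509251919705621 0.0
```

Released with zero force. Retreating along the normal, then planning the handle push.

Emit:
{"method": "step_arm", "body": {
  "series": [
    {"x": 0.0,"y": 0.0,"z": -0.03,"ax": 0.0,"ay": 0.0,"az": 0.0,"grip": -0.3},
    {"x": 0.0,"y": 0.0,"z": -0.1,"ax": 0.0,"ay": 0.0,"az": 0.0,"grip": -0.3},
    {"x": 0.0,"y": 0.0,"z": -0.2,"ax": 0.0,"ay": 0.0,"az": 0.0,"grip": -0.3},
    {"x": 0.0,"y": 0.0,"z": -0.3,"ax": 0.0,"ay": 0.0,"az": 0.0,"grip": 0.0},
    {"x": 0.0,"y": 0.0,"z": -0.4,"ax": 0.0,"ay": 0.0,"az": 0.0,"grip": 1.0},
    {"x": 0.0,"y": 0.0,"z": -0.5,"ax": 0.0,"ay": 0.0,"az": 0.0,"grip": 1.0},
    {"x": 0.0,"y": 0.0,"z": -0.5,"ax": 0.0,"ay": 0.0,"az": 0.0,"grip": 1.0}
  ]
}}

```text
time: 10.65
tool_pos: [0.521, -0.0389, 0.3221]
tcp_rot: [-2.99, -0.394, -0.69]
wrist_force: [0.3, 0.3, 0.8]
width: 0.007
grip_force: 0.0
```

```bash
cat > push.py <<'E'
from tgt import *
from scipy.optimize import brentq
P=plateR(p[3]); O=p[:3]+P@[.001,.001,.003]
def tool(a): s,c=np.sin(a),np.cos(a); return P@np.array([[0,1,0],[c,0,-s],[-s,0,-c]])
def tcp(th,a,L):
    th,a=np.radians(th),np.radians(a); h=np.array([np.sin(th),np.cos(th)]); piv=np.array([.161,.034]); c=piv+.11*h
    zt=np.array([-np.sin(a),-np.cos(a)]); n=np.array([-np.cos(a),np.sin(a)])
    def gap(D):
        K=c+L*zt+np.array([D,0])+.011*n; pts=K-np.linspace(0,.06,40)[:,None]*zt
        t=np.clip((pts-piv)@h,0,.11); return np.linalg.norm(pts-piv-t[:,None]*h,axis=1).min()-.011
    D=brentq(gap,.015,.15); return c+L*zt+np.array([D,0])
def world(yz,x=0): return O+P@[x,yz[0],yz[1]]
E
python3 - <<'E'
from look3 import *
for n,c in(("w4","wrist"),("s4","side")): shot(n,c)
from push import *
st=bot.read_state(); print(st["time"],(P.T@(st["tool_pos"]-O)).round(3))
W0=Ro.from_rotvec(st["tcp_rot"]).as_matrix(); p0=st["tool_pos"]
Rf=tool(np.radians(15)); rv=Ro.from_matrix(W0.T@Rf).as_rotvec(); print("total turn deg",np.degrees(rv).round(1))
end=world([.33,.27])
for k in range(1,5):
    Rn=W0@Ro.from_rotvec(rv*k/4).as_matrix(); pn=st["tool_pos"]+(end-st["tool_pos"])*k/4; Rp=W0@Ro.from_rotvec(rv*(k-1)/4).as_matrix(); rel(pn,Rn,p0,Rp); p0=pn
for th,L in((65,.025),(50,.025),(35,.025),(20,.02),(5,.015),(-5,.012),(-12,.01)): print(th,tcp(th,15,L).round(4))
print("end world",end, world(tcp(65,15,.025)))
E
```

```text
10.75 [-0.002  0.001  0.275]
total turn deg [-11.3 -11.8 -89.4]
xyz [ 0.0012 -0.1648  0.0018] a [-0.0938 -0.0986 -0.745 ]
xyz [ 0.0636 -0.1518 -0.0077] a [-0.0938 -0.0986 -0.745 ]
xyz [ 0.1158 -0.1157 -0.0191] a [-0.0938 -0.0986 -0.745 ]
xyz [ 0.1496 -0.062  -0.0304] a [-0.0938 -0.0986 -0.745 ]
65 [0.277  0.0563]
50 [0.2616 0.0806]
35 [0.2404 0.1   ]
20 [0.2162 0.118 ]
5 [0.1912 0.1291]
-5 [0.1738 0.132 ]
-12 [0.1614 0.1319]
end world [0.43814848 0.28139264 0.31056062] [0.53905552 0.25342092 0.11691877]
```

Emit:
{"method": "step_arm", "body": {
  "series": [
    {"x": 0.0,"y": -0.08,"z": -0.01,"ax": -0.047,"ay": -0.05,"az": -0.37,"grip": 1.0},
    {"x": 0.001,"y": -0.165,"z": -0.01,"ax": -0.094,"ay": -0.099,"az": -0.745,"grip": 1.0},
    {"x": 0.001,"y": -0.165,"z": -0.01,"ax": -0.094,"ay": -0.099,"az": -0.745,"grip": 1.0}
  ]
}}

```text
time: 11.05
tool_pos: [0.4939, 0.0463, 0.3141]
tcp_rot: [2.844, 0.957, 0.592]
wrist_force: [0.7, -0.5, -0.9]
width: -0.001
grip_force: 0.0
```

Emit:
{"method": "step_arm", "body": {
  "series": [
    {"x": 0.032,"y": -0.076,"z": -0.01,"ax": -0.047,"ay": -0.05,"az": -0.37,"grip": 1.0},
    {"x": 0.064,"y": -0.152,"z": -0.01,"ax": -0.094,"ay": -0.099,"az": -0.745,"grip": 1.0},
    {"x": 0.064,"y": -0.152,"z": -0.01,"ax": -0.094,"ay": -0.099,"az": -0.745,"grip": 1.0}
  ]
}}

```text
time: 11.35
tool_pos: [0.473, 0.1269, 0.3138]
tcp_rot: [2.511, 1.416, 0.484]
wrist_force: [0.8, -0.6, -0.4]
width: -0.002
grip_force: 0.0
```

Emit:
{"method": "step_arm", "body": {
  "series": [
    {"x": 0.058,"y": -0.058,"z": -0.01,"ax": -0.047,"ay": -0.05,"az": -0.37,"grip": 1.0},
    {"x": 0.116,"y": -0.116,"z": -0.01,"ax": -0.094,"ay": -0.099,"az": -0.745,"grip": 1.0},
    {"x": 0.116,"y": -0.116,"z": -0.01,"ax": -0.094,"ay": -0.099,"az": -0.745,"grip": 1.0}
  ]
}}

```text
time: 11.65
tool_pos: [0.4543, 0.2062, 0.308]
tcp_rot: [2.115, 1.79, 0.367]
wrist_force: [0.8, 0.0, -0.2]
width: 0.001
grip_force: 0.0
```

Emit:
{"method": "step_arm", "body": {
  "series": [
    {"x": 0.075,"y": -0.031,"z": -0.01,"ax": -0.047,"ay": -0.05,"az": -0.37,"grip": 1.0},
    {"x": 0.15,"y": -0.062,"z": -0.02,"ax": -0.094,"ay": -0.099,"az": -0.745,"grip": 1.0},
    {"x": 0.15,"y": -0.062,"z": -0.02,"ax": -0.094,"ay": -0.099,"az": -0.745,"grip": 1.0},
    {"x": 0.15,"y": -0.062,"z": -0.02,"ax": -0.094,"ay": -0.099,"az": -0.745,"grip": 1.0}
  ]
}}

```text
time: 12.05
tool_pos: [0.4368, 0.2824, 0.3025]
tcp_rot: [1.68, 2.072, 0.244]
wrist_force: [-0.9, 0.3, -0.6]
width: -0.006
grip_force: 0.0
```

```bash
cat > chk2.py <<'E'
import sys
from push import *
st=bot.read_state(); print(st["time"],"plate mm",(P.T@(st["tool_pos"]-O)*1e3).round(1),"F",(P.T@st["wrist_force"]).round(1),"q",st["q"].round(2))
p0,R0=st["tool_pos"],Ro.from_rotvec(st["tcp_rot"]).as_matrix()
for s in sys.argv[1:]:
    y,z=map(float,s.split(",")); print(s,end=" "); rel(world([y,z]),tool(np.radians(15)))
E
python3 chk2.py .330,.065 .29,.058 .277,.056
```

```text
12.05 plate mm [ -4.4 331.3 263.2] F [-1.   0.5 -0.2] q [ 0.82 -0.22  2.05 -0.49  1.14  0.78]
.330,.065 xyz [0.0999 0.0127 0.3834] a [-0.0159 -0.0006  0.0136]
.29,.058 xyz [0.0262 0.0125 0.4176] a [-0.0159 -0.0006  0.0136]
.277,.056 xyz [0.0022 0.0124 0.4282] a [-0.0159 -0.0006  0.0136]
```

Emit:
{"method": "step_arm", "body": {
  "series": [
    {"x": 0.05,"y": 0.012,"z": 0.1,"ax": -0.016,"ay": 0.0,"az": 0.014,"grip": 1.0},
    {"x": 0.1,"y": 0.012,"z": 0.18,"ax": -0.016,"ay": 0.0,"az": 0.014,"grip": 1.0},
    {"x": 0.1,"y": 0.012,"z": 0.27,"ax": -0.016,"ay": 0.0,"az": 0.014,"grip": 1.0},
    {"x": 0.1,"y": 0.012,"z": 0.35,"ax": -0.016,"ay": 0.0,"az": 0.014,"grip": 1.0},
    {"x": 0.1,"y": 0.012,"z": 0.383,"ax": -0.016,"ay": 0.0,"az": 0.014,"grip": 1.0},
    {"x": 0.1,"y": 0.012,"z": 0.383,"ax": -0.016,"ay": 0.0,"az": 0.014,"grip": 1.0}
  ]
}}

```text
time: 12.65
tool_pos: [0.5225, 0.2993, 0.1237]
tcp_rot: [1.693, 2.056, 0.25]
wrist_force: [-1.2, 0.2, -0.7]
width: 0.003
grip_force: 0.0
```

```bash
python3 chk2.py .29,.058 .277,.056 .262,.081 .2404,.1 .2162,.118 .1912,.129 .1738,.132 .1614,.132
python3 - <<'E'
from look3 import *
shot("w5","wrist"); from push import *
print("pred tip in wrist",proj("w5",np.array([world([.2607,.0805]),world([.161,.034])])).round(0).tolist())
import cv2
g=d["w5"]["img"].mean(2); m=(g<35).astype(np.uint8); n,l,s,c=cv2.connectedComponentsWithStats(m)
print([(s[i].tolist(),c[i].round().tolist()) for i in range(1,n) if s[i,4]>300])
E
```

```text
12.65 plate mm [ -0.9 325.5  64.3] F [-1.3  0.5 -0.2] q [ 0.72  0.09  2.11 -0.63  0.78  0.95]
.29,.058 xyz [-0.0653  0.0025  0.0307] a [-0.008   0.006  -0.0146]
.277,.056 xyz [-0.0893  0.0027  0.0414] a [-0.008   0.006  -0.0146]
.262,.081 xyz [-0.1314  0.0029  0.001 ] a [-0.008   0.006  -0.0146]
.2404,.1 xyz [-0.183   0.0031 -0.0244] a [-0.008   0.006  -0.0146]
.2162,.118 xyz [-0.2391  0.0035 -0.0465] a [-0.008   0.006  -0.0146]
.1912,.129 xyz [-0.2932  0.0039 -0.0546] a [-0.008   0.006  -0.0146]
.1738,.132 xyz [-0.3283  0.0041 -0.0513] a [-0.008   0.006  -0.0146]
.1614,.132 xyz [-0.3522  0.0043 -0.0448] a [-0.008   0.006  -0.0146]
pred tip in wrist [[326.0, 427.0], [327.0, 447.0]]
[([0, 163, 35, 27, 731], [17.0, 176.0]), ([203, 179, 22, 20, 349], [213.0, 188.0]), ([0, 312, 640, 168, 44498], [321.0, 417.0])]
```

Emit:
{"method": "step_arm", "body": {
  "series": [
    {"x": -0.045,"y": 0.003,"z": 0.022,"ax": 0.0,"ay": 0.0,"az": 0.0,"grip": 1.0},
    {"x": -0.075,"y": 0.003,"z": 0.036,"ax": 0.0,"ay": 0.0,"az": 0.0,"grip": 1.0},
    {"x": -0.095,"y": 0.003,"z": 0.035,"ax": 0.0,"ay": 0.0,"az": 0.0,"grip": 1.0},
    {"x": -0.115,"y": 0.003,"z": 0.016,"ax": 0.0,"ay": 0.0,"az": 0.0,"grip": 1.0},
    {"x": -0.135,"y": 0.003,"z": 0.0,"ax": 0.0,"ay": 0.0,"az": 0.0,"grip": 1.0},
    {"x": -0.16,"y": 0.003,"z": -0.013,"ax": 0.0,"ay": 0.0,"az": 0.0,"grip": 1.0},
    {"x": -0.185,"y": 0.003,"z": -0.025,"ax": 0.0,"ay": 0.0,"az": 0.0,"grip": 1.0},
    {"x": -0.212,"y": 0.003,"z": -0.036,"ax": 0.0,"ay": 0.0,"az": 0.0,"grip": 1.0},
    {"x": -0.24,"y": 0.003,"z": -0.046,"ax": 0.0,"ay": 0.0,"az": 0.0,"grip": 1.0},
    {"x": -0.265,"y": 0.004,"z": -0.05,"ax": 0.0,"ay": 0.0,"az": 0.0,"grip": 1.0},
    {"x": -0.28,"y": 0.004,"z": -0.053,"ax": 0.0,"ay": 0.0,"az": 0.0,"grip": 1.0},
    {"x": -0.28,"y": 0.004,"z": -0.053,"ax": 0.0,"ay": 0.0,"az": 0.0,"grip": 1.0}
  ]
}}

```text
time: 13.9
tool_pos: [0.5331, 0.1718, 0.1868]
tcp_rot: [1.688, 2.054, 0.264]
wrist_force: [0.6, -0.1, 0.1]
width: 0.002
grip_force: 0.0
```

```bash
python3 chk2.py .1912,.129 .1738,.132 .1614,.132
python3 - <<'E'
from look3 import *
shot("w6","wrist"); shot("s6","side")
E
```

```text
13.9 plate mm [  5.3 199.7 131. ] F [ 0.5 -0.3 -0.2] q [ 0.48 -0.13  2.19 -0.51  0.77  0.6 ]
.1912,.129 xyz [-0.0154 -0.0105  0.0081] a [ 0.0115 -0.0027 -0.0164]
.1738,.132 xyz [-0.0506 -0.0102  0.0113] a [ 0.0115 -0.0027 -0.0164]
.1614,.132 xyz [-0.0746 -0.01    0.0176] a [ 0.0115 -0.0027 -0.0164]
```

Emit:
{"method": "step_arm", "body": {
  "series": [
    {"x": -0.016,"y": -0.006,"z": 0.006,"ax": 0.0,"ay": 0.0,"az": 0.0,"grip": 1.0},
    {"x": -0.03,"y": -0.008,"z": 0.009,"ax": 0.0,"ay": 0.0,"az": 0.0,"grip": 1.0},
    {"x": -0.044,"y": -0.008,"z": 0.011,"ax": 0.0,"ay": 0.0,"az": 0.0,"grip": 1.0},
    {"x": -0.044,"y": -0.008,"z": 0.011,"ax": 0.0,"ay": 0.0,"az": 0.0,"grip": 1.0}
  ]
}}

```text
time: 14.4
tool_pos: [0.535, 0.1491, 0.1836]
tcp_rot: [1.688, 2.056, 0.262]
wrist_force: [0.5, 3.1, 0.4]
width: 0.003
grip_force: 1.5
```

```bash
python3 chk2.py .1738,.132 .1614,.132 .155,.132
```

```text
14.4 plate mm [  0.3 177.2 129.8] F [ 1.3  2.9 -0.1] q [ 0.43 -0.15  2.21 -0.5   0.74  0.55]
.1738,.132 xyz [-0.0078 -0.0005 -0.0025] a [ 0.0078 -0.0035 -0.0141]
.1614,.132 xyz [-0.0318 -0.0003  0.0039] a [ 0.0078 -0.0035 -0.0141]
.155,.132 xyz [-0.0441 -0.0002  0.0072] a [ 0.0078 -0.0035 -0.0141]
```

Resistance of about 3 N in +y has begun, as expected. Pushing on past dead centre.

Emit:
{"method": "step_arm", "body": {
  "series": [
    {"x": -0.008,"y": 0.0,"z": 0.0,"ax": 0.0,"ay": 0.0,"az": 0.0,"grip": 1.0},
    {"x": -0.016,"y": 0.0,"z": 0.0,"ax": 0.0,"ay": 0.0,"az": 0.0,"grip": 1.0},
    {"x": -0.024,"y": 0.0,"z": 0.002,"ax": 0.0,"ay": 0.0,"az": 0.0,"grip": 1.0},
    {"x": -0.032,"y": 0.0,"z": 0.004,"ax": 0.0,"ay": 0.0,"az": 0.0,"grip": 1.0},
    {"x": -0.032,"y": 0.0,"z": 0.004,"ax": 0.0,"ay": 0.0,"az": 0.0,"grip": 1.0}
  ]
}}

```text
time: 14.9
tool_pos: [0.538, 0.1328, 0.1856]
tcp_rot: [1.688, 2.055, 0.26]
wrist_force: [0.4, -0.5, -0.1]
width: -0.001
grip_force: 0.0
```

```bash
python3 chk2.py .1614,.132 .155,.132
```

```text
14.9 plate mm [-1.000e-01  1.607e+02  1.322e+02] F [ 0.2 -0.6 -0.2] q [ 0.39 -0.16  2.22 -0.48  0.74  0.5 ]
.1614,.132 xyz [0.0014 0.0001 0.    ] a [ 0.0066 -0.0009 -0.0137]
.155,.132 xyz [-0.0109  0.0002  0.0033] a [ 0.0066 -0.0009 -0.0137]
```

The force dropped to zero, so the handle snapped over. Backing off outward, then up, then taking the final look.

Emit:
{"method": "step_arm", "body": {
  "series": [
    {"x": 0.04,"y": 0.0,"z": 0.0,"ax": 0.0,"ay": 0.0,"az": 0.0,"grip": 1.0},
    {"x": 0.12,"y": 0.0,"z": -0.02,"ax": 0.0,"ay": 0.0,"az": 0.0,"grip": 1.0},
    {"x": 0.2,"y": 0.0,"z": -0.06,"ax": 0.0,"ay": 0.0,"az": 0.0,"grip": 1.0},
    {"x": 0.28,"y": 0.0,"z": -0.14,"ax": 0.0,"ay": 0.0,"az": 0.0,"grip": 1.0},
    {"x": 0.34,"y": 0.0,"z": -0.22,"ax": 0.0,"ay": 0.0,"az": 0.0,"grip": 1.0},
    {"x": 0.4,"y": -0.05,"z": -0.3,"ax": 0.0,"ay": 0.0,"az": 0.0,"grip": 1.0},
    {"x": 0.45,"y": -0.1,"z": -0.38,"ax": 0.0,"ay": 0.0,"az": 0.0,"grip": 1.0},
    {"x": 0.5,"y": -0.15,"z": -0.45,"ax": 0.0,"ay": 0.0,"az": 0.0,"grip": 1.0},
    {"x": 0.5,"y": -0.15,"z": -0.45,"ax": 0.0,"ay": 0.0,"az": 0.0,"grip": 1.0}
  ]
}}

```text
time: 15.8
tool_pos: [0.3308, 0.3926, 0.295]
tcp_rot: [1.686, 2.06, 0.268]
wrist_force: [0.3, 0.1, -0.0]
width: 0.003
grip_force: 0.0
```

Run:
```python
from look3 import *
shot("s7","side"); shot("t7","top")
from push import P,O
def dr2(n,u,v,w,h,sc):
    im=cv2.resize(np.ascontiguousarray(d[n]["img"][:,:,::-1]),None,fx=sc,fy=sc,interpolation=cv2.INTER_CUBIC)
    W=lambda L:np.array(L)@P.T+O
    l=lambda L,c:cv2.polylines(im,[((proj(n,W(L))+.5)*sc).round().astype(int)],False,c,1)
    l([[0,.161,.034],[0,.1353,.141]],(0,255,255)); l([[-.083,b*.025,c] for b,c in((-1,0),(-1,.06),(1,.06),(1,0))],(0,255,0))
    for x,r in((.075,.017),(-.083,.03)): l([[x,r*np.cos(t),.045+r*np.sin(t)] for t in np.linspace(0,6.3,25)],(255,0,255))
    return im[v*sc:(v+h)*sc,u*sc:(u+w)*sc]
o=np.zeros((600,800,3),np.uint8); o[:420,:405]=dr2("s7",280,170,135,140,3); o[:330,408:798]=dr2("t7",225,160,130,110,3)
o[335:600,408:768]=cv2.resize(d["t7"]["img"][:,:,::-1],(360,265)); o[422:600,:400]=cv2.resize(d["s4"]["img"][210:300,260:460,::-1],(400,178))
cv2.imwrite("pics/fin.png",o); print(bot.read_state()["time"],bot.read_state()["tool_pos"],bot.read_state()["wrist_force"])
```

```text
Traceback (most recent call last):
KeyError: 's4'
```

Run:
```python
from look3 import *
for n in("s7","t7"): d[n]=pickle.load(open(n+".pkl","rb"))
from push import P,O
def dr2(n,u,v,w,h,sc):
    im=cv2.resize(np.ascontiguousarray(d[n]["img"][:,:,::-1]),None,fx=sc,fy=sc,interpolation=cv2.INTER_CUBIC)
    W=lambda L:np.array(L)@P.T+O
    l=lambda L,c:cv2.polylines(im,[((proj(n,W(L))+.5)*sc).round().astype(int)],False,c,1)
    l([[0,.161,.034],[0,.1353,.141]],(0,255,255))
    for x,r in((.075,.017),(-.083,.03)): l([[x,r*np.cos(t),.045+r*np.sin(t)] for t in np.linspace(0,6.3,25)],(255,0,255))
    return im[v*sc:(v+h)*sc,u*sc:(u+w)*sc]
o=np.zeros((600,800,3),np.uint8); o[:420,:405]=dr2("s7",280,170,135,140,3); o[:330,408:798]=dr2("t7",225,160,130,110,3)
o[335:600,408:768]=cv2.resize(d["t7"]["img"][:,:,::-1],(360,265))
cv2.imwrite("pics/fin.png",o)
```

```text
(no output)
```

View pics/fin.png

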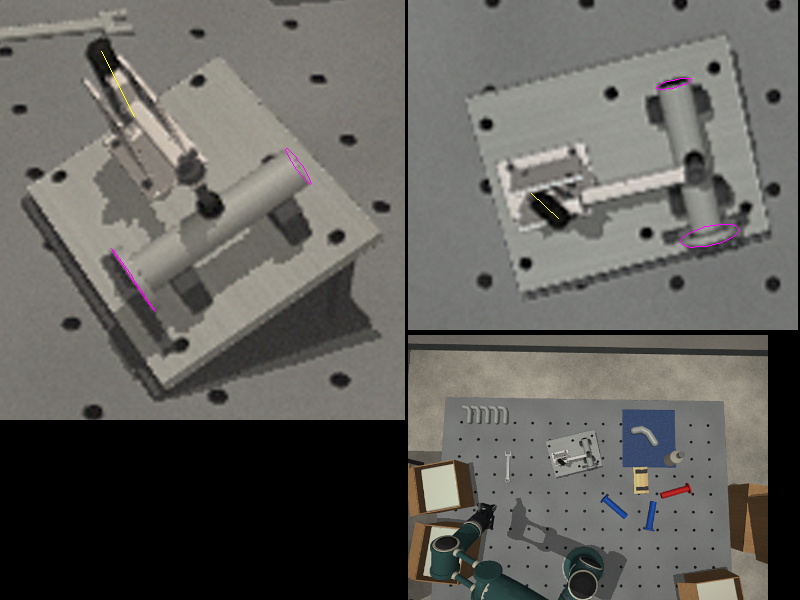

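The final picture shows the tube in both V-blocks with its flange at the stop. The handle lies on the predicted locked line, the spindle foot is on the tube's middle, and the bystanders are unmoved. Handing in.

```bash
python3 -c "
from workcell import bot
print(bot.finish_job())"
```

```text
the job is handed in; nothing more can be done
None
```

I laid the tube in the tilted V-blocks with its flange against the stop, let go, locked the toggle clamp over it, and handed the job in at about 16 s; no verdict was returned.

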